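# Release the thick roller from its gravity feeder

### The job

Two gravity feeders stand on the bench, one loaded with a thick steel roller and the other with a thin pin. With the fingertips, press down the pad of the rocker lever on the feeder that holds the thick roller, far enough and long enough that its gate lifts and the roller rolls down into the pocket, then let the lever come back up so that the gate is shut again. Do not touch the roller or the pin, keep the other feeder's gate shut, and leave everything else standing where it is.

Things in the scene. Friction and masses are not known exactly. Their poses are not given: they have to be found in the camera images.
- feeder_a: Fixed gravity feeder with the thick roller. Origin: underside centre of the base plate, 300 (own x) x 190 x 10 mm. Rocker lever along own x, pivot at x 0, height 95 mm; press pad at x -105 mm, gate at x +110. Chute along own y at x +110, 60 mm wide, falling to -y; gate at y 0; pocket at y -35 to -97, a step lower. Cheeks beside the pivot rise to 108 mm, chute walls and ends to 86.
- feeder_b: Fixed gravity feeder with the thin pin. Origin: underside centre of the base plate, 300 (own x) x 190 x 10 mm. Rocker lever along own x, pivot at x 0, height 95 mm; press pad at x -105 mm, gate at x +110. Chute along own y at x +110, 60 mm wide, falling to -y; gate at y 0; pocket at y -35 to -97, a step lower. Cheeks beside the pivot rise to 108 mm, chute walls and ends to 86.
- lever_a (a joint): Rocker lever of feeder_a (thick roller). 0 = at rest, gate shut; grows as the pad is pressed down; stop at 0.40 rad, where the pad has sunk about 40 mm. The thick roller can pass under the gate from about 0.27 rad on and needs about 0.5 s to roll down into the pocket. A spring shuts it when let go; pressing takes about 2 N at first, 5 N at the stop.
- lever_b (a joint): Rocker lever of feeder_b (thin pin). 0 = at rest, gate shut; grows as the pad is pressed down; stop at 0.40 rad, where the pad has sunk about 40 mm. Its pin would escape from about 0.12 rad on. A spring shuts it when let go; pressing takes about 2 N at first, 5 N at the stop.
- pad_a (a point): Centre of the top of the square black press pad (34 x 34 x 6 mm) on the lever of feeder_a; 105 mm above the bench at rest, nothing above it. It tilts and sinks with the lever.
- pad_b (a point): Centre of the top of the square black press pad (34 x 34 x 6 mm) on the lever of feeder_b; 105 mm above the bench at rest, nothing above it. It tilts and sinks with the lever.
- gate_a (a point): Middle of the lower edge of the gate plate (52 mm wide, 6 mm thick) of feeder_a, about 59 mm above the bench when shut.
- gate_b (a point): Middle of the lower edge of the gate plate (52 mm wide, 6 mm thick) of feeder_b, about 59 mm above the bench when shut.
- roller_center (a point): Centre of the thick plain steel roller, 24 mm diameter, 44 mm long, lying across the chute against the gate of feeder_a, about 70 mm above the bench; in the pocket its centre is about 40 mm above the bench.
- pin_center (a point): Centre of the thin plain steel pin, 14 mm diameter, 44 mm long, lying across the chute against feeder_b's gate.
- bushing: Brass sleeve bushing, 28 mm diameter, 24 mm high, standing on a feeder's base plate; a bystander. Origin: centre of its underside.
- shim_block: Small steel block 30 x 30 x 20 mm, on a feeder's base plate; a bystander. Origin: centre of its underside.
- punch: Dark steel press tool segment 120 x 30 x 60 mm lying between the feeders; a bystander. Origin: centre of its underside.
- standing_roller: Spare steel roller, 24 mm diameter, standing upright (44 mm high) between the feeders; a bystander. Origin: centre of its underside.
- wood_block: Wooden block 60 x 90 x 45 mm; a bystander. Origin: centre of its underside.
- angle_offcut: Steel angle offcut 100 x 40 x 40 mm; a bystander. Origin: centre of its underside.
- wrench: Wrench lying flat, about 200 mm; a bystander. Origin: centre of its underside.
- tin: Open steel tin, 72 mm diameter, 70 mm high; a bystander. Origin: centre of its underside.
- roller: The same thick roller as a body (its origin, on its skin, turns with it: use the centre).
- pin: The same thin pin as a body (use its centre).

How it is judged:
On the way, in this order (a step that is already met when the one before it is completed fails the run):
1. the pad of the thick roller's feeder is pressed down from the pad side and its gate is rising (value of joint lever_a above 0.15 rad and x of the grasp point in the frame of feeder_a below -0.03 m), for 0.02 s.
2. the thick roller has rolled under the gate and lies in the pocket (y of roller_center in the frame of feeder_a between -0.1 and -0.037 m and x of roller_center in the frame of feeder_a between 0.078 and 0.142 m and height (world z) of roller_center below 0.065 m), for 0.2 s.
At the end, for the whole second after the job is handed in: The thick roller lies still (under 30 mm/s) in the pocket of its feeder below the gate, between the walls; both levers are back at rest with gates shut (within 0.03 rad); the thin pin still lies behind its gate (all of step 2 and linear speed of roller below 0.03 m/s and value of joint each of lever_a, lever_b below 0.03 rad and y of pin_center in the frame of feeder_b between 0.003 and 0.04 m); the robot touches nothing.
It fails at once if the roller or the pin is touched by the robot (contact force between any of the fingers, the arm and roller above 0.3 N or contact force between any of the fingers, the arm and pin above 0.3 N).
It fails at once if the roller or the pin is lifted out of its chute (height (world z) of any of roller_center, pin_center above 0.1 m).
It fails at once if the other feeder's lever is pressed (over 0.08 rad) (value of joint lever_b above 0.08 rad).
It fails at once if a bystander is moved by more than 20 mm or knocked over (distance of any of bushing, shim_block, punch, standing_roller, wood_block, angle_offcut, wrench, tin from where it was at the start of the episode above 0.02 m or angle between any of bushing, shim_block, punch, standing_roller, wood_block, angle_offcut, wrench, tin's own z axis and vertical above 0.5 rad).
It also fails if it takes over 29 s, if anything falls off the work surface, if the arm or the gripper's body presses on something with over 40 N, if the wrist force passes 120 N, or if a joint passes its speed limit or range.

### The arm

A 7-joint arm with a two-finger parallel gripper is mounted at the origin on the work surface. World frame = base frame: x ahead of the robot, y to its left, z up, the work surface at z = 0. Lengths are in m, angles in rad, forces in N, time in s.
With the tool pointing down it reaches from about 0.4 to 0.85 m from the base axis. Payload 10.4 kg.
Tool frame: the origin (TCP) lies at the very end of the fingers, on their centre line; the grasp point (between the pads) lies 19 mm behind it; x points along the fingers, y is the direction in which the jaws open and shut, and the axes are right-handed (so a half turn about x gives the same grasp; the last joint's range is limited). The gripper opens to 85 mm and grips with 20 to 120 N. Pads are 22 mm wide; open, the fingers measure 114 mm over their backs; the gripper's body (76 mm by 85 mm) begins 54 mm behind the grasp point. The pads swing forward as they close: fully open they stand 13 mm farther back than shut.
Start: joints at [1.315, 0.332, -0.065, 1.46, 0.022, 1.35, -0.088], TCP at [0.144, -0.608, 0.231] pointing down, gripper open.
Joint ranges: [-2.6, 2.6], [-0.5, 2.12], [-1.47, 1.34], [0.16, 2.42], [-1.27, 4.41], [0.06, 2.06], [-2.6, 2.6]. Speed limits (rad/s): [2.22, 2.22, 2.79, 2.79, 3.14, 3.14, 3.14].

### API

Orientations are given as a unit quaternion [w, x, y, z].
In Python, from plant import manip, grab_frame, job_done, spotter gives the robot as it stands.
- The arm moves only by the tool move_arm, never from a script. Its argument "rows" is a list of rows, each a list of 3 entries, a list of its own where there are three numbers: the shift along the tool's x, y, z in cm, then the turn about the tool's x in rad, then the opening, from 0 (shut) to 1 (fully open). A call has 1 to 5 rows; each row shifts and turns the commanded pose from where the row before left it, along the tool's axes as they then stand; what a row does not reach is not made up. A row lasts 1/10 s, in which the tool goes at most 50 mm and 8.59 degrees, less where a joint would pass 70% of its speed; a pose out of reach is approached as far as the arm can. A call is refused whole if a number of a shift passes 5 or a number of a turn 0.15, either way. A call with a gripper value outside its range is refused whole. The fingers move at their own pace and stop on an object; "force" is the grip in N (left out, the last holds). Time passes only in rows, so rows that do not move let the fingers close. It gives the time, the measured TCP pose, the force and the opening at its end, in the units of the state.
- manip.get_state(): the state, without advancing time (a new reading comes with each control period).
- grab_frame(name): name is "side" or "top" or "wrist"; returns a dict with "color" (480x640x3 uint8, red, green, blue), "fx", "fy", "cx", "cy" (pixels), "R" (3x3) and "t" (3): a world point X has camera coordinates R X + t. Camera axes: x right, y down, z forward; pixel columns grow to the right and rows downward; lengths in m; the calibration is good to about 2 mm. A picture is of the moment at which its call begins. There is no depth.
- job_done(): hands the job in, once; it reports no verdict.
Trained networks look in a picture, given as the dict that the camera call returned (one of the last four; its "shot" number tells which), for a name from the list of things; names that differ only in an ending like _2 or _b are one class to them, and where a whole thing is asked for, a point or a joint stands for the part that bears it (a point fixed in the world has none). Each returns a list of dicts, best first, with "confidence" (0 to 1); they miss things now and then, are a little off and sometimes report something else, mostly with a low value. They report only what shows in the picture. A call takes as long as a camera call.
- spotter.cut_out(picture, query): "mask" (480x640 bool, what is visible of it).
- spotter.landmark_of(picture, query): "xyz" ([x, y, z] in m, in world coordinates, good to about 4 mm: a listed point, or the origin of a listed thing).
The state is a dict: "time": time; "q": joint angles; "joint_vel": joint speeds; "joint_efforts": joint torques, N m; "tcp_pos": TCP position; "tcp_rot": TCP orientation; "contact_force": force on the tool from outside, world axes, zero at the start; "torque": the same for the moment, N m; "grip_width": opening from 0.0 (shut) to 1.0 (fully open).
Only numpy, scipy, OpenCV 4.12 (cv2) and the standard library are available. Lean on these libraries where they do the work, as an engineer would, in place of code of your own. Each camera call takes 0.05 s, during which the arm holds its last target.

## Working session

There is one attempt and no reset: what is moved stays moved. The work goes in short steps, Python scripts to look and compute and a tool call to move; the robot and the scene stay as the last step left them, time stands still between calls to the robot, and variables do not carry over. Pictures are saved under pics/ and viewed, and the job is handed in when it is done.

Besides the shell and the picture viewer there is one more tool, called after "Call:" as name(argument=value, ...) on one line, values as JSON. move_arm: Moves the arm, as the interface text tells. Its arguments: {"type":"object","properties":{"rows":{"type":"array"},"force":{"type":"number"}},"required":["rows"]}

```bash
mkdir -p pics; cat > h.py <<'E'
import numpy as np,cv2
from plant import manip,grab_frame,job_done,spotter
def save(p,n): cv2.imwrite(f'pics/{n}.png',cv2.cvtColor(p['color'],cv2.COLOR_RGB2BGR))
E
python3 - <<'E'
from h import *
s=manip.get_state();print({k:np.round(v,3).tolist() for k,v in s.items()})
for c in ['top','side']:
    p=grab_frame(c);save(p,c+'0')
    for q in ['feeder_a','pad_a','gate_a','roller_center','pin_center']:
        print(c,q,[(np.round(d['xyz'],3).tolist(),round(d['confidence'],2)) for d in spotter.landmark_of(p,q)][:4])
E
```

```text
{'time': 0.0, 'q': [1.315, 0.333, -0.065, 1.461, 0.022, 1.35, -0.088], 'joint_vel': [0.002, -0.001, 0.0, -0.0, -0.001, -0.0, 0.002], 'joint_efforts': [-0.0, -62.546, 0.049, -39.16, 0.016, 0.01, 0.0], 'tcp_pos': [0.144, -0.608, 0.231], 'tcp_rot': [-0.082, -0.702, -0.083, 0.702], 'contact_force': [-0.099, 0.028, 0.163], 'torque': [0.004, -0.011, -0.016], 'grip_width': 1.001}
top feeder_a [([0.627, -0.234, -0.004], 0.86)]
top pad_a [([0.52, -0.226, 0.105], 0.84), ([0.527, 0.198, 0.107], 0.57)]
top gate_a [([0.739, 0.164, 0.064], 0.68)]
top roller_center [([0.749, 0.174, 0.07], 0.41), ([0.632, -0.236, -0.001], 0.34)]
top pin_center [([0.735, -0.244, 0.063], 0.64)]
side feeder_a [([0.631, -0.233, -0.002], 0.81), ([0.632, 0.186, -0.005], 0.73)]
side pad_a [([0.527, 0.192, 0.105], 0.75), ([0.523, -0.229, 0.103], 0.6)]
side gate_a [([0.734, -0.256, 0.059], 0.92), ([0.736, 0.156, 0.058], 0.73), ([0.538, 0.271, 0.009], 0.28)]
side roller_center [([0.748, 0.181, 0.07], 0.53), ([0.735, -0.256, 0.06], 0.35), ([0.676, 0.002, 0.002], 0.22)]
side pin_center [([0.739, -0.25, 0.065], 0.43)]
```

View pics/top0.png

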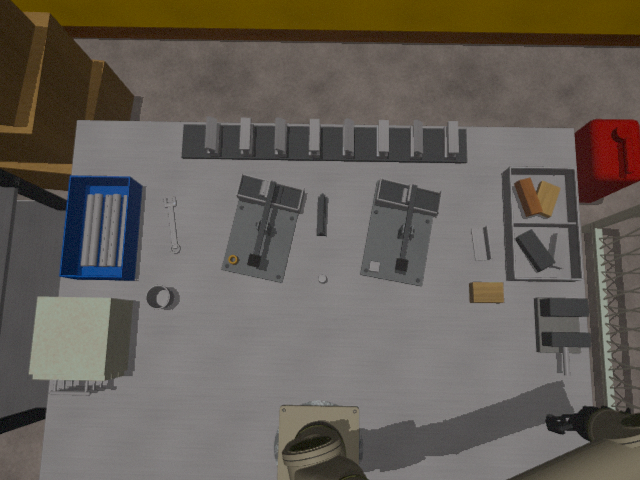

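View pics/side0.png

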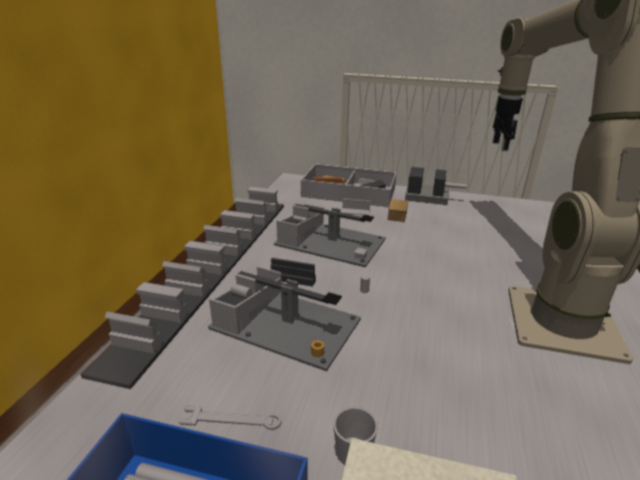

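The top view shows two feeders, with pads at about (254,261) on the left (+y) and (401,266) on the right (-y). I'll zoom into the chutes to tell the roller from the pin.

```bash
python3 - <<'E'
import cv2,numpy as np
t=cv2.imread('pics/top0.png');s=cv2.imread('pics/side0.png')
f=lambda im,x,y,w,h:cv2.resize(im[y:y+h,x:x+w],(400,300),interpolation=cv2.INTER_CUBIC)
a=np.vstack([np.hstack([f(t,220,170,88,66),f(t,360,170,88,66)]),np.hstack([f(s,200,260,120,90),f(s,265,195,120,90)])])
cv2.imwrite('pics/zoom0.png',a)
E
```

```text
(no output)
```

View pics/zoom0.png

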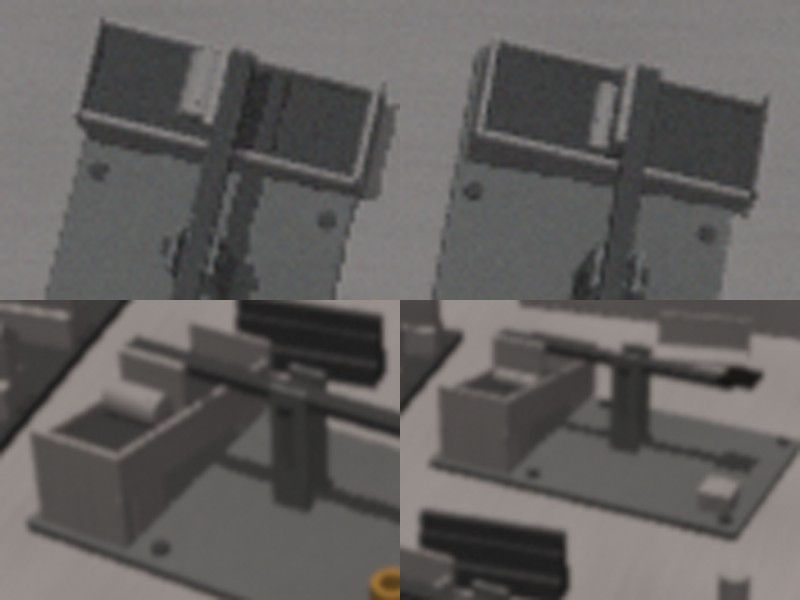

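The left (+y) feeder holds the thick roller, whose image is about 24 mm wide. The right one holds the pin. So feeder_a is at +y, and its pad is near (0.527, 0.195). I'll triangulate it and compute the tool axes.

```bash
cat >> h.py <<'E'
from scipy.spatial.transform import Rotation as Ro
def tri(obs):
    A=[];b=[]
    for p,(u,v) in obs:
        R=np.array(p['R']);t=np.array(p['t'])
        for r,x in ((0,(u-p['cx'])/p['fx']),(1,(v-p['cy'])/p['fy'])):
            A.append(R[r]-x*R[2]);b.append(x*t[2]-t[r])
    X=np.linalg.lstsq(np.array(A),np.array(b),rcond=None)[0]
    return X
def proj(p,X):
    c=np.array(p['R'])@X+np.array(p['t']);return np.array([p['fx']*c[0]/c[2]+p['cx'],p['fy']*c[1]/c[2]+p['cy']])
def Rt():
    q=manip.get_state()['tcp_rot'];return Ro.from_quat([q[1],q[2],q[3],q[0]]).as_matrix()
E
python3 - <<'E'
from h import *
print(np.round(Rt(),3))
P={c:grab_frame(c) for c in('top','side')}
ob=[]
for c,p in P.items():
    for d in spotter.cut_out(p,'pad_a'):
        m=d['mask'];ys,xs=np.nonzero(m);print(c,d['confidence'],xs.mean(),ys.mean(),xs.min(),xs.max(),ys.min(),ys.max(),m.sum())
    # dark blob near the pad
    x0,y0=(254,261) if c=='top' else (332,297)
    g=cv2.cvtColor(p['color'],cv2.COLOR_RGB2GRAY)
    w=g[y0-12:y0+13,x0-14:x0+15]; print(c,'blob',[ (a.mean()+o) for a,o in zip(np.nonzero(w<28)[::-1],(x0-14,y0-12))],(w<28).sum())
for X in ([.527,.195,.105],[.527,.189,.105],[.52,.195,.105]): print(X,proj(P['top'],X),proj(P['side'],X))
z=np.hstack([cv2.resize(P[c]['color'][y-15:y+15,x-20:x+20],(400,300),interpolation=cv2.INTER_NEAREST) for c,x,y in(('top',254,261),('side',332,297))])
cv2.imwrite('pics/z1.png',z[:,:,::-1])
E
```

```text
[[ 0.     0.231 -0.973]
 [-0.    -0.973 -0.231]
 [-1.     0.     0.   ]]
top 0.71 406.6442141623489 227.61658031088083 396 415 185 269 579
top 0.58 262.0904761904762 225.9206349206349 247 275 181 266 630
top blob [np.float64(nan), np.float64(nan)] 0
side 0.87 326.93899782135077 213.48366013071896 293 372 204 222 459
side 0.81 283.93704092339976 288.189926547744 235 341 271 305 953
side 0.67 359.712962962963 253.4814814814815 354 366 249 258 108
side blob [np.float64(331.12631578947367), np.float64(298.3578947368421)] 95
[0.527, 0.195, 0.105] [253.54538216 260.18782089] [331.27484288 297.73391242]
[0.527, 0.189, 0.105] [255.6449002  260.22499521] [331.93525058 296.16706665]
[0.52, 0.195, 0.105] [253.44355788 262.62486454] [334.4479281  298.25798877]<stdin>:11: RuntimeWarning: Mean of empty slice.
  ret = ret.dtype.type(ret / rcount)
```

View pics/z1.png

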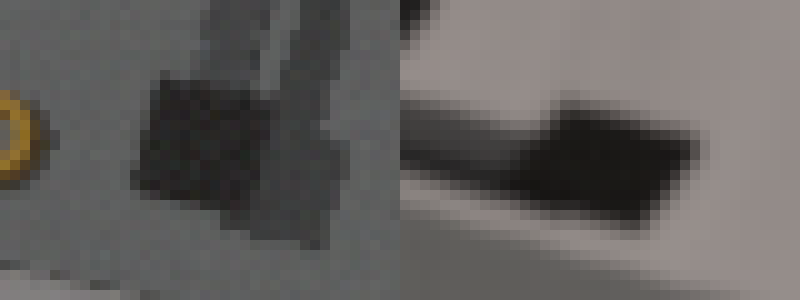

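Pad centre: top view (254.0, 260.5), which gives about (0.526, 0.194, 0.105). The two views agree to within about 3 mm. I'll move in an arc at z = 0.23 with the fingers shut.

Call:
move_arm(rows=[[[0, -1.65, -4.3], 0, 0], [[0, -1.65, -4.3], 0, 0], [[0, -1.65, -4.3], 0, 0], [[0, -1.65, -4.3], 0, 0], [[0, -1.65, -4.3], 0, 0]], force=20)

```text
time: 1.3
tcp_pos: [0.3357, -0.4771, 0.2316]
tcp_rot: [0.082, 0.702, 0.082, -0.702]
contact_force: [0.3, -0.1, -0.9]
grip_width: 0.146
```

Call:
move_arm(rows=[[[0, -1.65, -4.3], 0, 0], [[0, -1.65, -4.3], 0, 0], [[0, -1.65, -4.3], 0, 0], [[0, -3.8, -2.4], 0, 0], [[0, -3.8, -2.4], 0, 0]])

```text
time: 1.8
tcp_pos: [0.4786, -0.3136, 0.231]
tcp_rot: [0.082, 0.702, 0.082, -0.702]
contact_force: [0.7, -0.5, -0.1]
grip_width: 0.001
```

Call:
move_arm(rows=[[[0, -3.8, -2.4], 0, 0], [[0, -3.8, -2.4], 0, 0], [[0, -3.8, -2.4], 0, 0], [[0, -3.8, -2.4], 0, 0], [[0, -3.8, -2.4], 0, 0]])

```text
time: 2.3
tcp_pos: [0.5509, -0.1011, 0.2316]
tcp_rot: [0.082, 0.703, 0.082, -0.702]
contact_force: [1.3, -0.2, -0.9]
grip_width: -0.007
```

Call:
move_arm(rows=[[[0, -4.8, -0.7], 0, 0], [[0, -4.8, -0.7], 0, 0], [[0, -4.8, -0.7], 0, 0], [[0, -4.8, -0.7], 0, 0], [[0, -4.8, -0.7], 0, 0]])

```text
time: 2.8
tcp_pos: [0.5289, 0.1405, 0.2316]
tcp_rot: [0.082, 0.703, 0.082, -0.702]
contact_force: [1.0, -0.1, 0.2]
grip_width: 0.001
```

Call:
move_arm(rows=[[[0, -4.0, 0], 0, 0], [[0, 0, 0], 0, 0], [[0, 0, 0], 0, 0]])

```text
time: 3.1
tcp_pos: [0.5198, 0.1785, 0.2313]
tcp_rot: [0.083, 0.702, 0.083, -0.702]
contact_force: [0.3, 0.2, -0.4]
grip_width: -0.0
```

```bash
python3 - <<'E'
from h import *
R=Rt();s=manip.get_state();print(np.round(R,3),s['tcp_pos'],s['q'],s['time'])
print('tool cm to pad', R.T@(np.array([.526,.194,.105])-s['tcp_pos'])*100)
p=grab_frame('wrist');save(p,'w1');print(proj(p,np.array([.526,.194,.105])), proj(p,np.array(s['tcp_pos'])))
E
```

```text
[[ 0.     0.233 -0.973]
 [-0.    -0.973 -0.233]
 [-1.     0.    -0.   ]] [0.5197683  0.17847128 0.23133654] [ 0.16444437  0.22793673 -0.66506253  1.63476308  0.14439639  1.32869598
 -1.85870306] 3.1
tool cm to pad [12.63342563 -1.36821237 -0.96618763]
[303.69371027 219.09352669] [325.17684202 318.80149227]
```

View pics/w1.png

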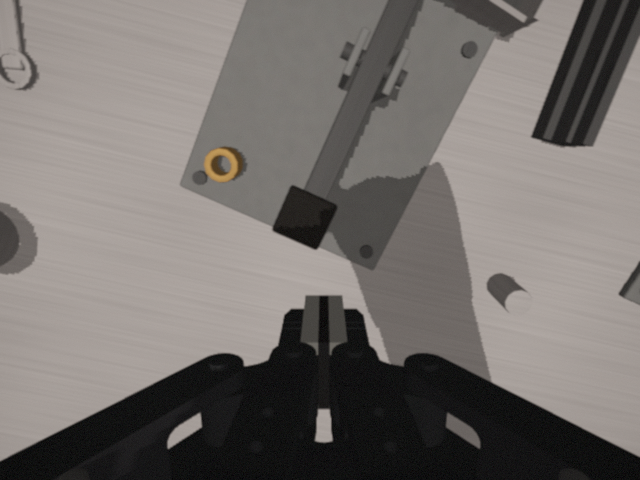

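The pad shows at (305,217), against a predicted (304,219), so the estimate holds. I'll centre over it, then come down to just above.

Call:
move_arm(rows=[[[3, -1.3, -0.9], 0, 0], [[4, 0, 0], 0, 0], [[3.5, 0, 0], 0, 0], [[0.5, 0, 0], 0, 0], [[0, 0, 0], 0, 0]])

```text
time: 3.65
tcp_pos: [0.526, 0.1911, 0.1212]
tcp_rot: [-0.082, -0.702, -0.081, 0.703]
contact_force: [0.0, -0.2, 0.2]
grip_width: 0.001
```

```bash
python3 - <<'E'
from h import *
s=manip.get_state();print(s['tcp_pos'],s['contact_force'])
p=grab_frame('wrist');save(p,'w2')
q=grab_frame('side');z=cv2.resize(q['color'][230:350,200:360],(800,600));cv2.imwrite('pics/s2.png',z[:,:,::-1])
E
```

```text
[0.52596925 0.1911399  0.12118553] [ 0.01600744 -0.19036311  0.16367014]
```

View pics/w2.png

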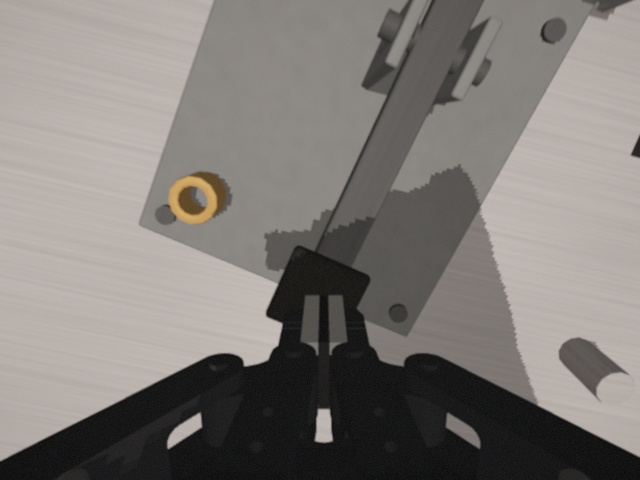

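View pics/s2.png

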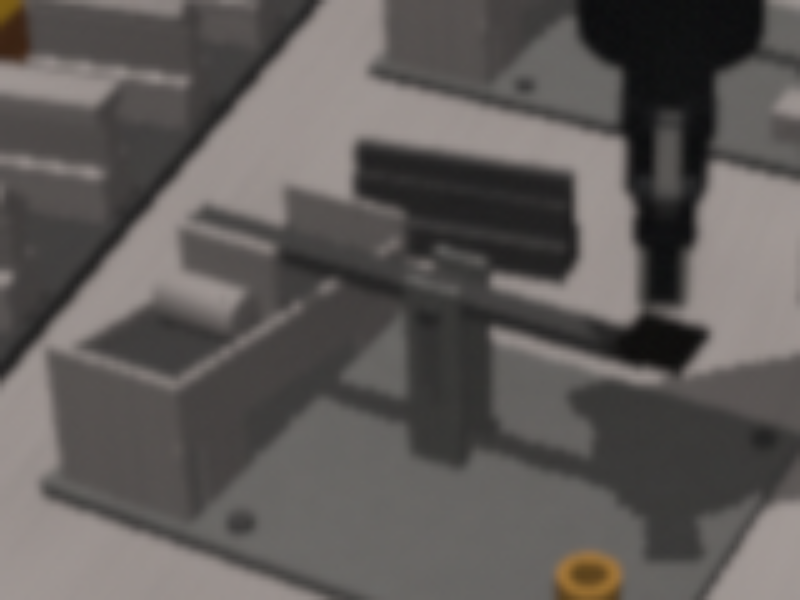

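The fingertips are about 16 mm above the pad and centred on it. The pad shows at (318,287) in the wrist view. Now press about 31 mm past contact.

Call:
move_arm(rows=[[[1.5, 0, 0], 0, 0], [[1.2, 0, 0], 0, 0], [[1.0, 0, 0], 0, 0], [[1.0, 0, 0], 0, 0], [[0, 0, 0], 0, 0]])

```text
time: 4.25
tcp_pos: [0.5253, 0.1922, 0.0731]
tcp_rot: [-0.082, -0.702, -0.082, 0.703]
contact_force: [-0.4, -0.8, 4.8]
grip_width: -0.003
```

```bash
python3 - <<'E'
from h import *
s=manip.get_state();print(s['tcp_pos'],s['contact_force'])
q=grab_frame('side');z=cv2.resize(q['color'][230:350,200:360],(800,600));cv2.imwrite('pics/s3.png',z[:,:,::-1])
E
```

```text
[0.52534657 0.19220403 0.07306238] [-0.3979369  -0.82361137  4.78117348]
```

View pics/s3.png

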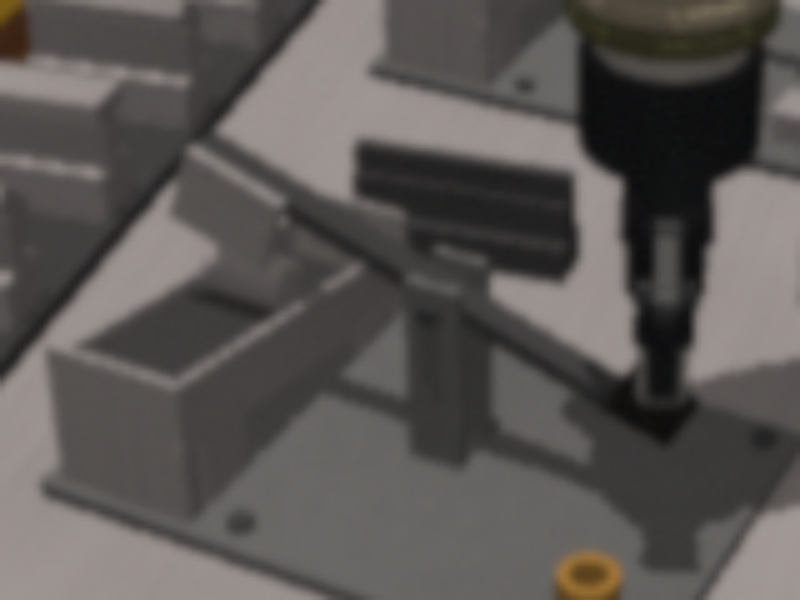

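The gate is lifted (zoomed view, about (230,200)). The force is 4.8 N, and the roller has left its place behind the gate. I'll hold for 1 s.

Call:
move_arm(rows=[[[0.1, 0, 0], 0, 0], [[0, 0, 0], 0, 0], [[0, 0, 0], 0, 0], [[0, 0, 0], 0, 0], [[0, 0, 0], 0, 0]])

```text
time: 4.8
tcp_pos: [0.5255, 0.1923, 0.0733]
tcp_rot: [-0.082, -0.702, -0.082, 0.703]
contact_force: [-2.7, -1.5, 4.3]
grip_width: -0.002
```

Call:
move_arm(rows=[[[0, 0, 0], 0, 0], [[0, 0, 0], 0, 0], [[0, 0, 0], 0, 0], [[0, 0, 0], 0, 0], [[0, 0, 0], 0, 0]])

```text
time: 5.3
tcp_pos: [0.5257, 0.1924, 0.0732]
tcp_rot: [-0.082, -0.702, -0.082, 0.702]
contact_force: [-4.7, -1.8, 4.4]
grip_width: -0.004
```

```bash
python3 - <<'E'
from h import *
s=manip.get_state();print(s['tcp_pos'],s['contact_force'])
q=grab_frame('side');a=cv2.resize(q['color'][250:340,220:300],(400,450))
p=grab_frame('top');b=cv2.resize(p['color'][165:255,220:300],(400,450))
cv2.imwrite('pics/s4.png',np.hstack([a,b])[:,:,::-1])
for x in (p,q): print(spotter.landmark_of(x,'roller_center'))
E
```

```text
[0.525653   0.19237399 0.07321005] [-4.70025843 -1.82531257  4.40712865]
[{'xyz': [0.7268, 0.0787, 0.0373], 'confidence': 0.53}]
[{'xyz': [0.7279, 0.0852, 0.0386], 'confidence': 0.47}]
```

View pics/s4.png

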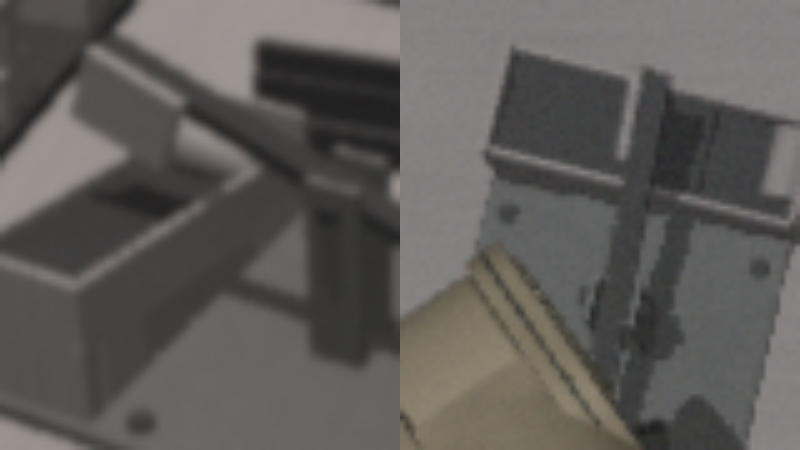

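The roller is in the pocket, at about (0.727, 0.082, 0.038), and no longer behind the gate. I'll let the lever up.

Call:
move_arm(rows=[[[-1, 0, 0], 0, 0], [[-1, 0, 0], 0, 0], [[-1.2, 0, 0], 0, 0], [[-2, 0, 0], 0, 0], [[-4, 0, 0], 0, 0]])

```text
time: 6.0
tcp_pos: [0.5251, 0.1918, 0.1649]
tcp_rot: [-0.082, -0.701, -0.082, 0.703]
contact_force: [0.6, -0.7, 0.2]
grip_width: 0.001
```

Call:
move_arm(rows=[[[-4, 0, 0], 0, 0], [[0, 0, 0], 0, 0], [[0, 0, 0], 0, 0], [[0, 0, 0], 0, 0], [[0, 0, 0], 0, 0]])

```text
time: 6.5
tcp_pos: [0.5254, 0.1921, 0.2043]
tcp_rot: [-0.082, -0.702, -0.082, 0.703]
contact_force: [1.0, 0.1, -0.6]
grip_width: 0.001
```

```bash
python3 - <<'E'
from h import *
s=manip.get_state();print(s['time'],s['tcp_pos'],s['contact_force'])
q=grab_frame('side');a=cv2.resize(q['color'][195:345,200:400],(800,600))
p=grab_frame('top');b=cv2.resize(p['color'][165:300,220:440],(800,490))
cv2.imwrite('pics/s5.png',a[:,:,::-1]);cv2.imwrite('pics/t5.png',b[:,:,::-1])
for x in (p,q):
  for n in('roller_center','pin_center','gate_a','pad_a'): print(n,[(np.round(d['xyz'],3),d['confidence']) for d in spotter.landmark_of(x,n)])
E
```

```text
6.5 [0.52541563 0.19214172 0.20432808] [ 0.9675332   0.124905   -0.57586238]
roller_center [(array([0.726, 0.078, 0.037]), 0.57)]
pin_center [(array([ 0.414,  0.473, -0.003]), 0.71), (array([ 0.732, -0.244,  0.067]), 0.59), (array([ 0.482, -0.005,  0.002]), 0.41)]
gate_a [(array([ 0.735, -0.254,  0.056]), 0.95), (array([0.739, 0.163, 0.063]), 0.65)]
pad_a [(array([ 0.521, -0.227,  0.107]), 0.77)]
roller_center [(array([0.729, 0.084, 0.039]), 0.49), (array([ 0.525, -0.159,  0.008]), 0.41)]
pin_center [(array([ 0.742, -0.247,  0.065]), 0.42)]
gate_a [(array([ 0.735, -0.257,  0.058]), 0.84), (array([0.736, 0.157, 0.061]), 0.64), (array([ 0.733, -0.244,  0.057]), 0.57)]
pad_a [(array([ 0.521, -0.224,  0.104]), 0.69), (array([0.526, 0.19 , 0.107]), 0.63)]
```

View pics/s5.png

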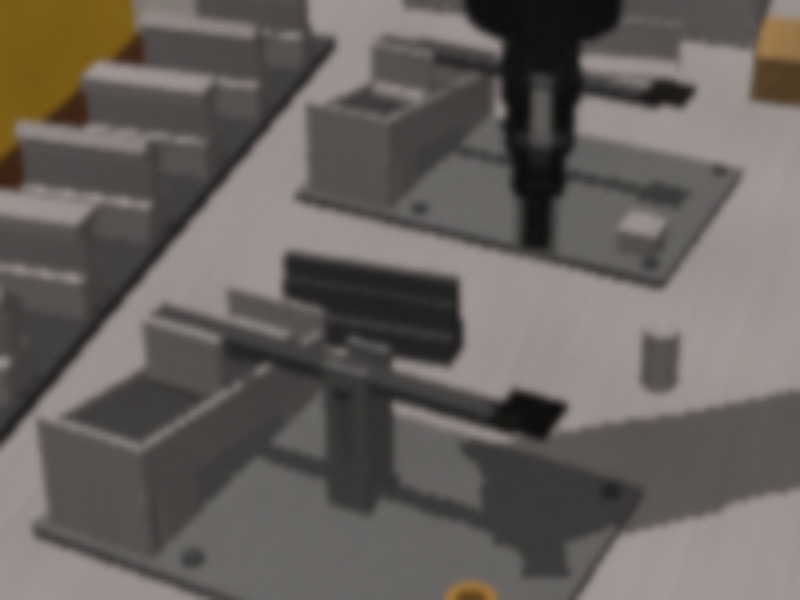

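View pics/t5.png

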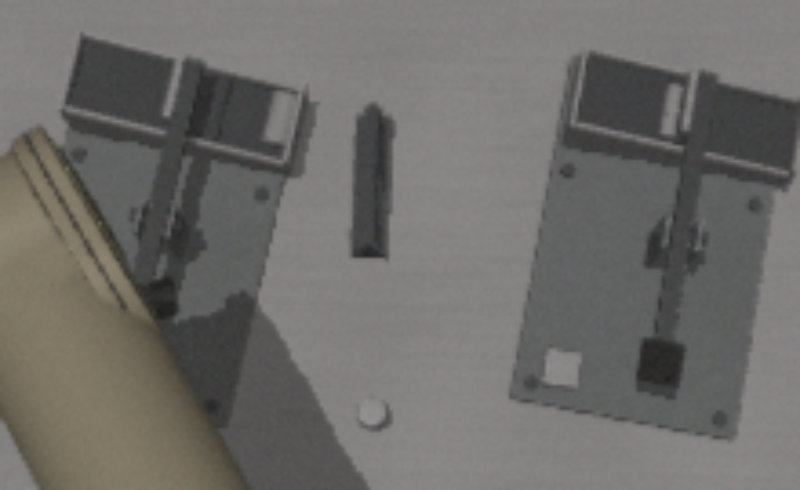

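The roller lies in the pocket, at about (280,117) in the zoomed top view. Gate a is shut and the lever is back at rest. The pin is still behind its gate (672,108), the bystanders are in place, and the hand is clear of everything.

```bash
python3 -c "
from h import *
print(job_done())"
```

```text
the job is handed in; nothing more can be done
None
```

I pressed the pad of the thick roller's feeder (the one on the robot's left, +y) and the roller rolled down into its pocket; the job is handed in. I used shut fingertips, pushed about 32 mm down (4 to 5 N upward on the tool), held it for just over 1 s, then let the lever up and lifted clear.

**Last checks, all taken before hand-in at 6.5 s:**
- **Roller:** it lies in the pocket at about (0.727, 0.081, 0.038), and did not move between the pictures before and after release.
- **Gate a:** shut again, with its lower edge at z of about 0.06. The pad is back at about 0.107.
- **Feeder b:** its gate is shut and the pin is still behind it.
- **Bystanders:** those in the last two pictures (the bushing, shim block, punch and standing roller, plus part of the wood block) look unmoved. I did not check the wrench, tin and angle offcut again, but the arm did not go near them.
- **Robot:** the hand is about 100 mm above the pad, and the force reading is at noise level.

**Disagreements:** the networks gave some false hits for the pin, one of them at (0.414, 0.473), which I rejected by looking at the pictures. The horizontal force reading also drifted to about -5 N while holding the pad down, and went away on release.

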